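# Lid the dice cup and hold it up off the coasters

## Robot

A 6-joint arm with a two-finger parallel gripper is mounted at the origin on the work surface. World frame = base frame: x ahead of the robot, y to its left, z up, the work surface at z = 0. Lengths are in m, angles in rad, forces in N, time in s.
With the tool pointing down it reaches from about 0.225 to 0.875 m from the base axis. Payload 3.4 kg.
Tool frame: the origin (TCP) lies midway between the tips of the shut fingers; the grasp point (between the pads) lies 19 mm behind it (pinch_z is the distance from the TCP to the grasp point, in m); z points along the fingers, y is the line along which they close (so a half turn about z gives the same grasp; the last joint's range is limited). The gripper opens to 85 mm and grips with 20 to 120 N. Pads are 22 mm wide; open, the fingers measure 114 mm over their backs; the gripper's body (76 mm by 85 mm) begins 54 mm behind the grasp point. The pads swing forward as they close: fully open they stand 13 mm farther back than shut.
Start: joints at [1.101, 0.276, 1.505, -0, 1.361, -0.121], TCP at [0.197, 0.54, 0.231] pointing down, gripper open.
Joint ranges: [-2.89, 2.89], [-0.75, 2.08], [0.22, 2.7], [-1.18, 4.32], [0.11, 2.71], [-2.7, 2.7]. Speed limits (rad/s): [2.57, 2.57, 3.14, 3.14, 3.14, 3.14].

## Interface

Orientations are given as a unit quaternion [w, x, y, z].
In Python, from rig import get_state, get_image, sign_off, pinch_z gives the robot as it stands.
- The arm moves only by the tool send_rows, never from a script. Its argument "steps" is one flat list of numbers, 5 for each row, row after row: the gripper's target within -1 to 1 (fully open at 1, half-way at 0, shut at -1), then the shift along the tool's x, y, z in cm, then the turn about the tool's z in degrees. In form: [gripper, x, y, z, roll, gripper, x, y, z, roll, ...]. A call has 1 to 12 rows; each row shifts and turns the commanded pose from where the row before left it, along the tool's axes as they then stand; what a row does not reach is not made up. A row lasts 1/10 s, in which the tool goes at most 50 mm and 8.59 degrees, less where a joint would pass 70% of its speed; a pose out of reach is approached as far as the arm can. A call is refused whole if a number of a shift passes 5 or a number of a turn 8.59, either way. A call with a gripper value outside its range is refused whole. The fingers move at their own pace and stop on an object; "newtons" is the grip in N (left out, the last holds). Time passes only in rows, so rows that do not move let the fingers close. It gives the time, the measured TCP pose, the force, the opening and the grip force at its end, in the units of the state.
- get_state(): the state, without advancing time (a new reading comes with each control period).
- get_image(name): name is "side" or "top"; returns a dict with "color" (400x640x3 uint8, red, green, blue), "mtx" (3x3 intrinsics, pixels), "T" (4x4, takes a point from camera to world coordinates). Camera axes: x right, y down, z forward; pixel columns grow to the right and rows downward; lengths in m; the calibration is good to about 2 mm. A picture is of the moment at which its call begins. There is no depth.
- sign_off(): hands the job in; it is judged then, once.
The state is a dict: "clock": time; "qpos": joint angles; "qd": joint speeds; "effort": joint torques, N m; "position": TCP position; "ee_rot": TCP orientation; "contact_force": force on the tool from outside, world axes, zero at the start; "moment": the same for the moment, N m; "width": finger opening in m; "gripper_force": force on a finger pad.
Only numpy, scipy, OpenCV 4.12 (cv2) and the standard library are available. Lean on these libraries where they do the work, as an engineer would, in place of code of your own. Each camera call takes 0.05 s, during which the arm holds its last target. There are 200 camera calls.

## Task

Put the oak lid on the blue dice cup so that it sits seated and level on the rim, and let go of it. Then grip the cup by its own wall, lift it straight up about ten centimetres off the black coasters with the dice and lid still in place, and finish while holding it there, upright and still above them, so that I can take the coasters from under it. Keep the cup upright throughout and leave everything else where it is.

Things in the scene. Friction and masses are not known exactly. Their poses are not given: they have to be found in the camera images.
- cup: blue ceramic dice cup, an upright cylinder 62 mm in diameter, 70 mm high, open at the top (mouth 51 mm, wall 5.5 mm, floor 6 mm), about 0.24 kg, with five dice in its lower half; it stands on the middle of the coaster stack to within 4 mm. Origin: centre of its underside; z up its axis. It can be gripped across its diameter from above, over the seated lid
- cup_rim (a point): centre of the cup's mouth, level with the top of the rim, 70 mm above the cup's origin
- lid: loose lid lying upright on the table, about 60 g: a plug 7 mm deep, 47.6 mm wide (41 mm at the bottom) that enters the cup, an oak flange 56.6 mm wide, 5 mm thick, and an upright brass knob 18 mm in diameter, from 12 to 30 mm above the origin. Origin: centre of the plug's underside; z up. Seated: lid origin 63 mm, knob top 93 mm above the cup's origin
- coasters: stack of three black aluminium coasters, one solid round piece 92 mm in diameter and 12 mm high, lying on the table under the cup. Origin: centre of its underside
- die1: green resin die, a 14 mm cube with white pips, in the cup. Origin: centre of the face that was underneath at the start
- die2: green resin die, a 14 mm cube with white pips, in the cup. Origin: centre of the face that was underneath at the start
- die3: green resin die, a 14 mm cube with white pips, in the cup. Origin: centre of the face that was underneath at the start
- die4: green resin die, a 14 mm cube with white pips, in the cup. Origin: centre of the face that was underneath at the start
- die5: green resin die, a 14 mm cube with white pips, in the cup. Origin: centre of the face that was underneath at the start
- ashtray: empty round white ceramic ashtray, 110 mm across the top, 30 mm high, an open bowl; not to be moved or covered. Origin: centre of its underside
- teaglass: amber waisted tea glass 58 mm across on a white saucer 104 mm across, one piece, 86 mm high, at the back of the table; not to be moved. Left of it, farther than 0.65 m ahead, stands a fixed red dice tower 170 mm high. Origin: centre of its underside
- remote: black remote control lying flat, 170 x 45 x 18 mm, long along its own x, at the back of the table; not to be moved. Right of it stands a fixed oak box 100 mm high with a flap ajar. Origin: centre of its underside
Not all that is in view belongs to the job. What is shaped like the lid but purple is not meant. There is more than one size of the cup; the one meant has the size given above.

How it is judged:
On the way, in this order (a step that is already met when the one before it is completed fails the run):
1. the lid is seated level on the cup and let go, while the cup stands on the coasters (horizontal distance between lid and cup below 0.005 m and z of lid in the frame of cup between 0.06 and 0.0665 m and angle between the z axis of lid and the z axis of cup, either way round below 0.07 rad and contact force between lid and the fingers below 0.2 N and contact force between cup and coasters above 0.5 N), for 0.2 s.
2. the fingers hold the cup clear of the coasters, with the lid still seated (horizontal distance between lid and cup below 0.005 m and z of lid in the frame of cup between 0.06 and 0.0665 m and angle between the z axis of lid and the z axis of cup, either way round below 0.07 rad and contact force between cup and the fingers above 1 N and contact force between cup and coasters below 0.1 N and z of cup in the frame of coasters above 0.072 m), for 0.3 s.
At the end, for the whole second after the job is handed in: Fingers hold the cup 60-160 mm above the coasters, within 50 mm of over them, tilt < 0.1 rad, < 20 mm/s, < 0.15 rad/s, not touching them; lid seated (centred to 5 mm, down to 3.5 mm, level to 0.07 rad), dice in the cup; coasters, ashtray, tea glass, remote within 30 mm of their start (horizontal distance between lid and cup below 0.005 m and z of lid in the frame of cup between 0.06 and 0.0665 m and angle between the z axis of lid and the z axis of cup, either way round below 0.07 rad and horizontal distance between each of die1, die2, die3, die4, die5 and cup below 0.032 m and z of die1 in the frame of cup between -0.005 and 0.065 m and z of die2 in the frame of cup between -0.005 and 0.065 m and z of die3 in the frame of cup between -0.005 and 0.065 m and z of die4 in the frame of cup between -0.005 and 0.065 m and z of die5 in the frame of cup between -0.005 and 0.065 m and height (world z) of cup between 0.072 and 0.172 m and horizontal distance between cup and coasters below 0.05 m and angle between cup's own z axis and vertical below 0.1 rad and linear speed of cup below 0.02 m/s and angular speed of cup below 0.15 rad/s and contact force between cup and the fingers above 1 N and contact force between cup and coasters below 0.05 N and distance of each of ashtray, teaglass, remote, coasters from where it was at the start of the episode below 0.03 m); the arm keeps its last pose, push and grip.
It fails at once if the ashtray is moved more than 30 mm (distance of ashtray from where it was at the start of the episode above 0.03 m).
It fails at once if the tea glass is moved more than 30 mm (distance of teaglass from where it was at the start of the episode above 0.03 m).
It fails at once if the remote control is moved more than 30 mm (distance of remote from where it was at the start of the episode above 0.03 m).
It fails at once if the coaster stack is moved more than 30 mm (distance of coasters from where it was at the start of the episode above 0.03 m).
It fails at once if the cup is tipped more than 0.35 rad (angle between cup's own z axis and vertical above 0.35 rad).
It also fails if it takes over 48 s, if anything falls off the work surface, if the arm or the gripper's body presses on something with over 40 N, if the wrist force passes 120 N, or if a joint passes its speed limit or range.

## Working session

There is one attempt and no reset: what is moved stays moved. The work goes in short steps, Python scripts to look and compute and a tool call to move; the robot and the scene stay as the last step left them, time stands still between calls to the robot, and variables do not carry over. Pictures are saved under pics/ and viewed, at most 10 in all, crops included, and the job is handed in when it is done.

Besides the shell and the picture viewer there is one more tool, called after "Call:" by a JSON object that holds its "fn" and its "kwargs", one argument or row to a line. send_rows: Moves the arm, as the interface text tells. Its arguments: {"type":"object","properties":{"steps":{"type":"array"},"newtons":{"type":"number"}},"required":["steps"]}

```bash
mkdir -p pics
cat > h.py <<'E'
import numpy as np,cv2
from rig import *
def save(cam,name):
    d=get_image(cam); cv2.imwrite('pics/'+name+'.png',d['color'][:,:,::-1]); np.savez('pics/'+name,mtx=d['mtx'],T=d['T']); return d
def ray(name,u,v,z):
    d=np.load('pics/'+name+'.npz');T=d['T'];r=T[:3,:3]@np.linalg.solve(d['mtx'],[u,v,1.]);c=T[:3,3]
    return c+r*(z-c[2])/r[2]
def proj(name,p):
    d=np.load('pics/'+name+'.npz');T=d['T'];q=d['mtx']@(T[:3,:3].T@(np.array(p)-T[:3,3]));return q[:2]/q[2]
E
python3 - <<'E'
from h import *
for c in('side','top'):
    d=save(c,c+'0');print(c,d['mtx'],d['T'])
print(get_state(),pinch_z)
E
```

```text
side [[509.65647594   0.         315.3579134 ]
 [  0.         509.65647594 201.79353005]
 [  0.           0.           1.        ]] [[-0.91562301 -0.27136044  0.29664459  0.30390733]
 [-0.40171548  0.64706141 -0.64802485  0.65446715]
 [-0.01609896 -0.71251319 -0.70147401  0.7924116 ]
 [ 0.          0.          0.          1.        ]]
top [[420.06181622   0.         321.56514435]
 [  0.         420.06181622 200.47523283]
 [  0.           0.           1.        ]] [[-0.04914239 -0.97819878  0.20177256  0.42049762]
 [-0.99878975  0.04853647 -0.00795253  0.0087959 ]
 [-0.00201418 -0.20191918 -0.97940012  0.90570258]
 [ 0.          0.          0.          1.        ]]
{'clock': 0.1, 'qpos': array([ 1.10101305e+00,  2.76554097e-01,  1.50601770e+00, -4.14915613e-06,
        1.36071257e+00, -1.21018573e-01]), 'qd': array([ 0.00150385, -0.00016915, -0.00162567,  0.00122313, -0.00095927,
        0.00028043]), 'effort': array([ 1.21391829e-03, -4.17699838e+01, -2.46404618e+01, -3.36488174e-04,
        5.91979857e-03, -3.23116365e-05]), 'position': array([0.19629712, 0.5399466 , 0.23050903]), 'ee_rot': array([-2.44307191e-04,  1.73499400e-01,  9.84833612e-01, -8.09806834e-04]), 'contact_force': array([-0.63971676, -0.17346691, -0.93146074]), 'moment': array([ 0.0491391 , -0.02092382,  0.04281212]), 'gripper_force': 0.0, 'width': 0.08582601710901336} 0.0187
```

View pics/side0.png

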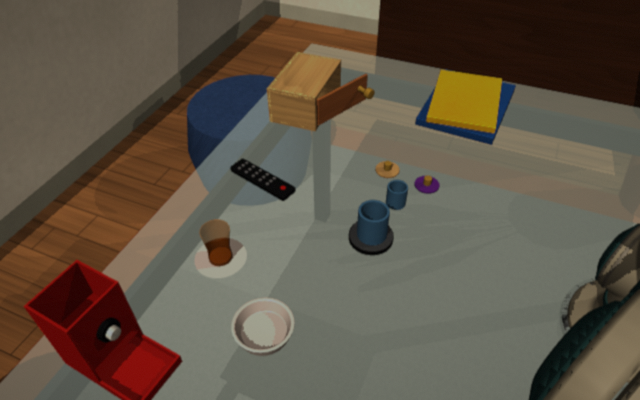

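View pics/top0.png

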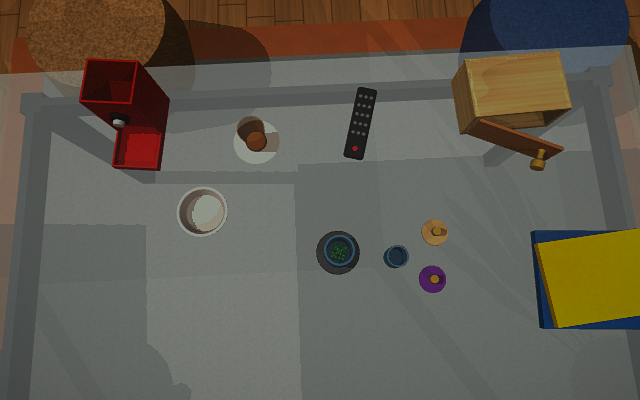

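The side view shows the cup at about (374,222), the lid at (388,169), and a small decoy cup and the purple lid beside them. In the top view the cup is at (339,250), the lid at (435,232) and the ashtray at (202,212). I'll enlarge both views.

Run:
```python
from h import *
a=cv2.imread('pics/top0.png')[205:305,310:460];b=cv2.imread('pics/side0.png')[150:260,335:455]
a=cv2.resize(a,(0,0),fx=5,fy=5,interpolation=cv2.INTER_CUBIC);b=cv2.resize(b,(0,0),fx=5,fy=5,interpolation=cv2.INTER_CUBIC)
cv2.imwrite('pics/ca.png',a);cv2.imwrite('pics/cb.png',b)
```

```text
(no output)
```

View pics/ca.png

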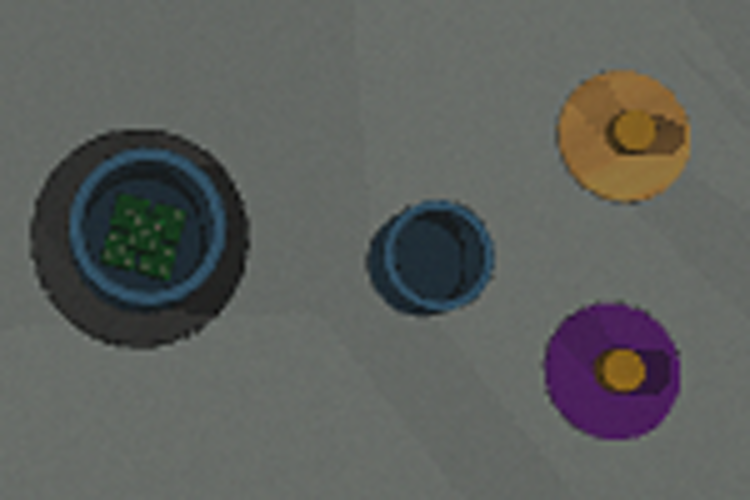

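View pics/cb.png

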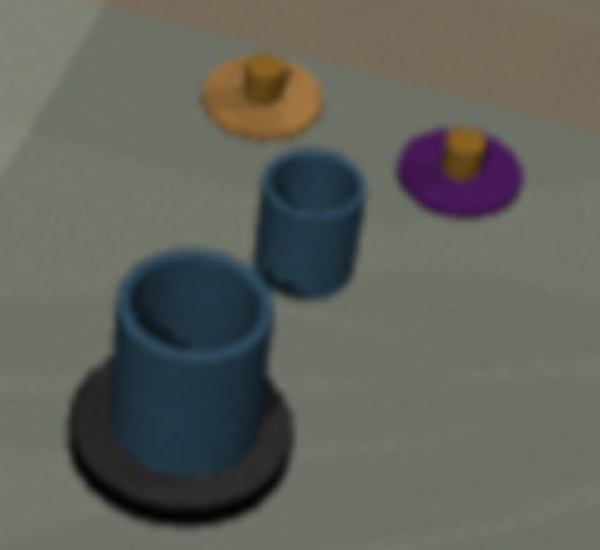

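The top crop shows the cup rim centred at about (147.5,227.5), the lid flange at (624,136) and the knob top at (636,131). The side crop shows the rim at (195,304) and the flange at about (263,97).

Run:
```python
from h import *
t=lambda x,y,z:ray('top0',(x+.5)/5-.5+310,(y+.5)/5-.5+205,z)[:2].round(4)
s=lambda x,y,z:ray('side0',(x+.5)/5-.5+335,(y+.5)/5-.5+150,z)[:2].round(4)
print('rim',t(147.5,227.5,.082),s(195,304,.082),'diam',t(69,227,.082)-t(226,227,.082),s(117,304,.082)-s(273,304,.082))
print('coaster',t(140.5,238,.012),s(181.5,432,.012))
print('flange',t(624,136,.012),s(263,97,.012))
print('knob',t(636,131,.03),s(266,62,.03))
print('small',t(439,256,.05),'ash',ray('top0',202,212,.03)[:2],'purple',t(612,371,.01))
q=get_state()['ee_rot']
from scipy.spatial.transform import Rotation as R
print(R.from_quat(q[[1,2,3,0]]).as_matrix().round(3))
```

```text
rim [ 0.4896 -0.0273] [ 0.49   -0.0238] diam [0.003  0.0613] [0.0559 0.0235]
coaster [ 0.4912 -0.0271] [ 0.4895 -0.0193]
flange [ 0.5244 -0.2361] [ 0.5234 -0.2308]
knob [ 0.5241 -0.2364] [ 0.5247 -0.2344]
small [ 0.475  -0.1459] ash [0.58856505 0.25581543] purple [ 0.4262 -0.2214]
[[-0.94   0.342 -0.001]
 [ 0.342  0.94  -0.002]
 [ 0.    -0.002 -1.   ]]
```

Call:
{"fn": "send_rows", "kwargs": {
  "newtons": 30,
  "steps": [0,-3.18,-3.42,0,0,0,-3.18,-3.42,0,0,0,-3.18,-3.42,0,0,0,-3.18,-3.42,0,0,0,-3.18,-3.42,0,0,0,-3.18,-3.42,0,0,0,-3.18,-3.42,0,0,0,-3.18,-3.42,0,0,0,-3.18,-3.42,0,0]
}}

```text
clock: 1.0
position: [0.3604, 0.1516, 0.2312]
ee_rot: [0.0, 0.173, 0.985, 0.0]
contact_force: [0.6, -0.3, -0.3]
width: 0.0427
gripper_force: 0.0
```

Call:
{"fn": "send_rows", "kwargs": {
  "steps": [0,-3.18,-3.42,0,0,0,-3.18,-3.42,0,0,0,-3.18,-3.42,0,0,0,-3.18,-3.42,0,0,0,-3.18,-3.42,0,0,0,-3.18,-3.42,0,0,0,-3.18,-3.42,0,0,0,-3.18,-3.42,0,0,0,-3.18,-3.42,0,0,0,0,0,0,0]
}}

```text
clock: 2.0
position: [0.5261, -0.2395, 0.23]
ee_rot: [0.001, 0.176, 0.984, -0.001]
contact_force: [-0.8, 1.2, 0.0]
width: 0.0429
gripper_force: 0.0
```

Call:
{"fn": "send_rows", "kwargs": {
  "steps": [0,0,0,4.5,0,0,0,0,4.5,0,0,0,0,4.5,0,0,0,0,3,0,0,0,0,1.5,0,0,0,0,0,0,0,0,0,0,0]
}}

```text
clock: 2.7
position: [0.5241, -0.2334, 0.0514]
ee_rot: [-0.0, 0.173, 0.985, 0.0]
contact_force: [-0.5, 0.4, 0.1]
width: 0.0425
gripper_force: 0.0
```

Run:
```python
from h import *
save('top','t1');save('side','s1');print(get_state()['position'])
a=cv2.imread('pics/top0.png')
a=cv2.imread('pics/t1.png')[170:310,370:510];b=cv2.imread('pics/s1.png')[70:210,320:460]
cv2.imwrite('pics/c1.png',cv2.resize(np.hstack([a,b]),(800,400),interpolation=cv2.INTER_CUBIC))
```

```text
[ 0.52496729 -0.2340459   0.05261328]
```

View pics/c1.png

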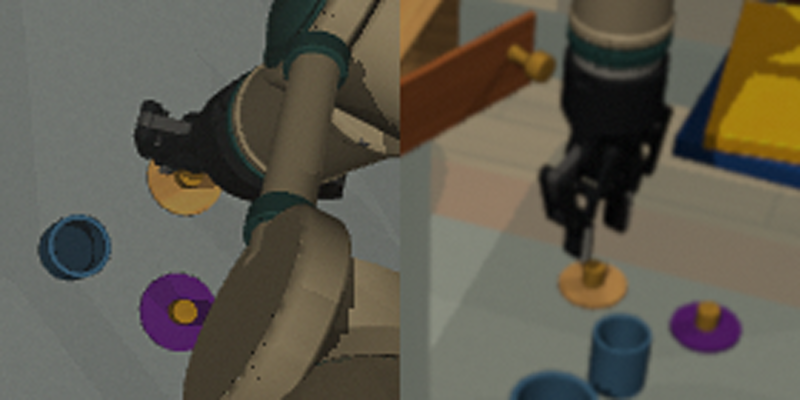

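The open fingers hang just above the knob: in the side crop the tips are at about (585,250) and the knob at (595,270). I'll go down and close.

Call:
{"fn": "send_rows", "kwargs": {
  "steps": [0,0,0,2,0,0,0,0,1,0,0,0,0,0.6,0,0,0,0,0,0,-0.5,0,0,0,0,-1,0,0,0,0,-1,0,0,0,0,-1,0,0,0,0,-1,0,0,0,0]
}}

```text
clock: 3.7
position: [0.5246, -0.2341, 0.016]
ee_rot: [0.001, 0.174, 0.985, -0.0]
contact_force: [0.0, 0.5, 4.7]
width: 0.0162
gripper_force: 29.7
```

Run:
```python
from h import *
save('side','s2');s=get_state();print(s['position'],s['contact_force'],s['width'],s['gripper_force'])
b=cv2.imread('pics/s2.png')[90:210,320:460]
cv2.imwrite('pics/c2.png',cv2.resize(b,(700,600),interpolation=cv2.INTER_CUBIC))
```

```text
[ 0.52465497 -0.23405336  0.01601625] [-0.29337952 -0.61249614  6.87480052] 0.016374335937206327 29.7309672832489
```

View pics/c2.png

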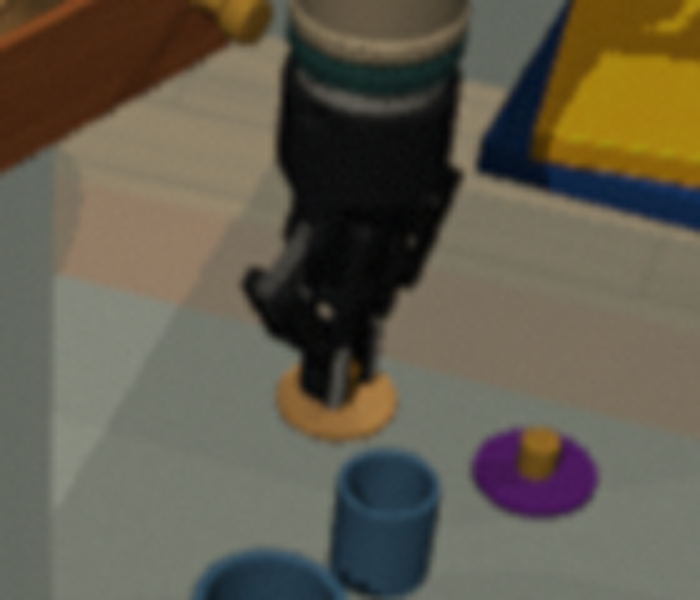

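Call:
{"fn": "send_rows", "kwargs": {
  "steps": [-1,0,0,-1,0,-1,0,0,-3,0,-1,0,0,-4,0,-1,0,0,-4,0,-1,0,0,0,0]
}}

```text
clock: 4.25
position: [0.5274, -0.2357, 0.1413]
ee_rot: [0.005, 0.173, 0.985, -0.002]
contact_force: [0.2, 0.4, -0.4]
width: 0.0162
gripper_force: 29.3
```

Call:
{"fn": "send_rows", "kwargs": {
  "steps": [-1,1.04,1.84,0,0,-1,1.86,3.32,0,0,-1,1.86,3.32,0,0,-1,1.86,3.32,0,0,-1,1.86,3.32,0,0,-1,1.35,2.4,0,0,-1,0.52,0.91,0,0,-1,0,0,0,0,-1,0,0,0,0,-1,0,0,0,0]
}}

```text
clock: 5.25
position: [0.49, -0.0262, 0.135]
ee_rot: [-0.0, 0.174, 0.985, -0.0]
contact_force: [-0.5, 0.1, -0.2]
width: 0.0161
gripper_force: 29.4
```

Run:
```python
from h import *
save('side','s3');save('top','t3');s=get_state();print(s['position'],s['contact_force'],s['width'],s['gripper_force'])
b=cv2.imread('pics/s3.png')[120:260,320:440]
a=cv2.imread('pics/t3.png')[180:320,270:410]
cv2.imwrite('pics/c3.png',cv2.resize(np.hstack([b,a]),(0,0),fx=3,fy=3,interpolation=cv2.INTER_CUBIC))
```

```text
[ 0.49005874 -0.02621822  0.13511053] [ 0.02512721 -0.00933746 -0.68885222] 0.01636617526011932 29.37882363796234
```

View pics/c3.png

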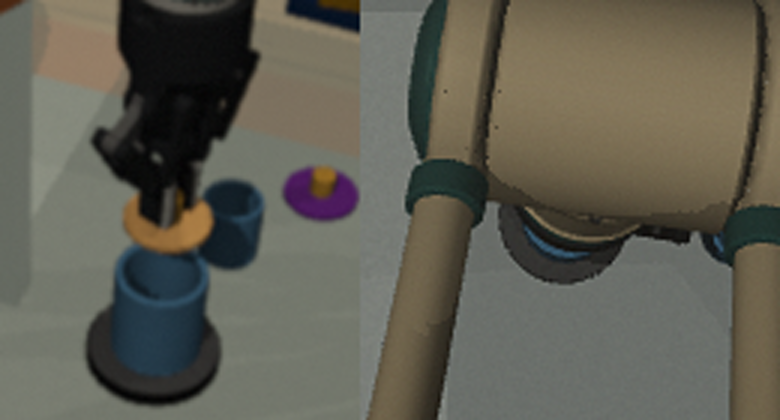

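The lid hangs level above the cup. In the side crop the flange spans x 123–213 and the rim 116–207. I'll check the horizontal alignment numerically.

Run:
```python
from h import *
b=cv2.imread('pics/s3.png').astype(int)
print('rim0',ray('side0',(195.5)/5-.5+335,(304.5)/5-.5+150,.082)[:2])
# oak flange by colour
hsv=cv2.cvtColor(b.astype(np.uint8),cv2.COLOR_BGR2HSV)
m=cv2.inRange(hsv,(8,90,110),(22,255,255));m[:170]=0;m[215:]=0;m[:,:350]=0;m[:,400:]=0
ys,xs=np.nonzero(m);print('flange px',xs.min(),xs.max(),ys.min(),ys.max())
e=cv2.fitEllipse(cv2.convexHull(np.c_[xs,ys].astype(np.int32)));print(e)
m2=cv2.inRange(hsv,(95,80,70),(115,255,255));m2[:,:350]=0;m2[:,392:]=0
for r in(205,210,215,220,230,240):
    x=np.nonzero(m2[r])[0];print(r,x.min() if len(x) else 0,x.max() if len(x) else 0)
print('pred flange',proj('s3',(.490,-.0265,.131)),'edges rim',proj('s3',(.490,-.0265,.082)))
```

```text
rim0 [ 0.49004191 -0.02382666]
flange px 361 390 185 203
((375.2925720214844, 192.68228149414062), (20.716123580932617, 29.696287155151367), 95.23543548583984)
205 361 362
210 359 388
215 360 388
220 364 384
230 363 377
240 364 374
pred flange [375.75168449 191.25428145] edges rim [374.06914654 209.50474552]
```

Call:
{"fn": "send_rows", "kwargs": {
  "steps": [-1,0,0,1.5,0,-1,0,0,1.5,0,-1,0,0,0.5,0,-1,0,0,0.4,0,-1,0,0,0.2,0,-1,0,0,0,0,-1,0,0,0,0]
}}

```text
clock: 6.05
position: [0.4902, -0.0253, 0.0948]
ee_rot: [0.001, 0.174, 0.985, 0.0]
contact_force: [-0.4, -0.6, -0.6]
width: 0.0162
gripper_force: 29.4
```

Call:
{"fn": "send_rows", "kwargs": {
  "steps": [-1,0,0,0.1,0,-1,0,0,0.1,0,-1,0,0,0,0,-1,0,0,0,0]
}}

```text
clock: 6.45
position: [0.49, -0.0253, 0.0924]
ee_rot: [0.0, 0.173, 0.985, -0.0]
contact_force: [0.7, -0.7, -1.2]
width: 0.0164
gripper_force: 29.4
```

Call:
{"fn": "send_rows", "kwargs": {
  "steps": [-1,0,0,0.1,0,-1,0,0,0,0,-1,0,0,0,0]
}}

```text
clock: 6.75
position: [0.4899, -0.0252, 0.0913]
ee_rot: [0.0, 0.173, 0.985, -0.0]
contact_force: [1.1, -1.2, -0.9]
width: 0.0163
gripper_force: 29.4
```

Call:
{"fn": "send_rows", "kwargs": {
  "steps": [-1,0,0,0.1,0,-1,0,0,0,0,-1,0,0,0,0]
}}

```text
clock: 7.05
position: [0.49, -0.0253, 0.091]
ee_rot: [0.0, 0.173, 0.985, -0.0]
contact_force: [-0.5, -0.4, 4.7]
width: 0.0164
gripper_force: 29.9
```

Call:
{"fn": "send_rows", "kwargs": {
  "steps": [-1,0,0,0.1,0,-1,0,0,0,0,-1,0,0,0,0]
}}

```text
clock: 7.35
position: [0.4901, -0.0253, 0.0909]
ee_rot: [0.001, 0.173, 0.985, -0.0]
contact_force: [-2.3, -0.6, 12.1]
width: 0.0163
gripper_force: 30.6
```

Contact starts at TCP 0.091, which puts the lid origin at 0.075, as expected for seated. I'll release it and go up.

Call:
{"fn": "send_rows", "kwargs": {
  "steps": [-1,0,0,-0.15,0,-0.6,0,0,0,0,-0.4,0,0,0,0,-0.2,0,0,0,0,-0.2,0,0,0,0,-0.2,0,0,-2,0,-0.2,0,0,-3,0,1,0,0,-2,0,1,0,0,0,0,1,0,0,0,0,1,0,0,0,0]
}}

```text
clock: 8.45
position: [0.4888, -0.0249, 0.1596]
ee_rot: [-0.001, 0.174, 0.985, 0.0]
contact_force: [0.9, 0.4, -0.2]
width: 0.0852
gripper_force: 0.0
```

Run:
```python
from h import *
save('side','s4');s=get_state();print(s['position'],s['contact_force'],s['width'],s['gripper_force'])
b=cv2.imread('pics/s4.png')[130:260,310:440]
cv2.imwrite('pics/c4.png',cv2.resize(b,(0,0),fx=4.6,fy=4.6,interpolation=cv2.INTER_CUBIC))
print('pred rim',proj('s4',(.490,-.0253,.082)),'knob',proj('s4',(.49,-.0253,.105)))
```

```text
[ 0.4887958  -0.02497978  0.15946498] [-0.62016932 -0.1460314  -0.77632386] 0.08507622958929739 0.0
pred rim [373.8679195  209.90888362] knob [374.64026101 201.50196337]
```

View pics/c4.png

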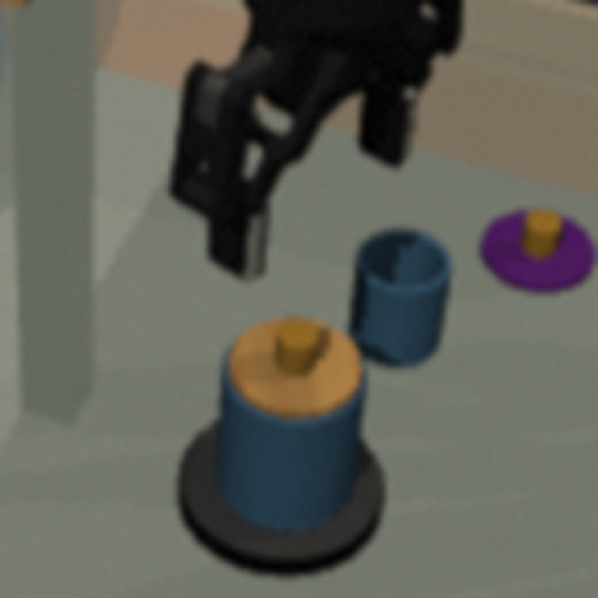

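The lid sits level and centred, with the knob top at crop (298,330), matching the prediction. I'll go down over the cup.

Call:
{"fn": "send_rows", "kwargs": {
  "newtons": 50,
  "steps": [1,0,0,2.5,0,1,0,0,2.5,0,1,0,0,2.5,0,1,0,0,2,0,1,0,0,1.5,0,1,0,0,0.8,0,1,0,0,0,0,1,0,0,0,0]
}}

```text
clock: 9.3
position: [0.49, -0.0252, 0.0428]
ee_rot: [-0.0, 0.174, 0.985, 0.0]
contact_force: [-0.2, 0.1, -0.4]
width: 0.0856
gripper_force: 0.0
```

Call:
{"fn": "send_rows", "kwargs": {
  "steps": [0.8,0,0,0,0,0.6,0,0,0,0,0.5,0,0,0,0,0.4,0,0,0,0,0.2,0,0,0,0,0,0,0,0,0,-0.5,0,0,0,0,-1,0,0,0,0,-1,0,0,0,0,-1,0,0,0,0]
}}

```text
clock: 10.3
position: [0.49, -0.0254, 0.0437]
ee_rot: [0.001, 0.173, 0.985, -0.0]
contact_force: [-0.8, -1.2, 5.2]
width: 0.0601
gripper_force: 53.1
```

Call:
{"fn": "send_rows", "kwargs": {
  "steps": [-1,0,0,-0.2,0,-1,0,0,-0.5,0,-1,0,0,-1,0,-1,0,0,-1.5,0,-1,0,0,-1.8,0,-1,0,0,-1.8,0,-1,0,0,-1.5,0,-1,0,0,-1,0,-1,0,0,-0.5,0,-1,0,0,-0.2,0,-1,0,0,0,0,-1,0,0,0,0]
}}

```text
clock: 11.5
position: [0.4893, -0.0251, 0.1421]
ee_rot: [-0.001, 0.174, 0.985, 0.0]
contact_force: [-0.0, -1.0, -4.3]
width: 0.0597
gripper_force: 54.8
```

Call:
{"fn": "send_rows", "kwargs": {
  "steps": [-1,0,0,0,0,-1,0,0,0,0,-1,0,0,0,0,-1,0,0,0,0,-1,0,0,0,0,-1,0,0,0,0]
}}

```text
clock: 12.1
position: [0.4898, -0.0252, 0.1428]
ee_rot: [0.0, 0.174, 0.985, 0.0]
contact_force: [-1.2, -0.7, -3.2]
width: 0.06
gripper_force: 54.8
```

Run:
```python
from h import *
save('side','s5');s=get_state();print(s['position'],s['contact_force'],s['width'],s['gripper_force'])
b=cv2.imread('pics/s5.png')[110:260,310:440]
cv2.imwrite('pics/c5.png',cv2.resize(b,(0,0),fx=4,fy=4,interpolation=cv2.INTER_CUBIC))
```

```text
[ 0.4898141  -0.02515235  0.14282059] [ 0.72328495  0.19059384 -4.10940498] 0.05964207143109932 54.823434837162495
```

View pics/c5.png

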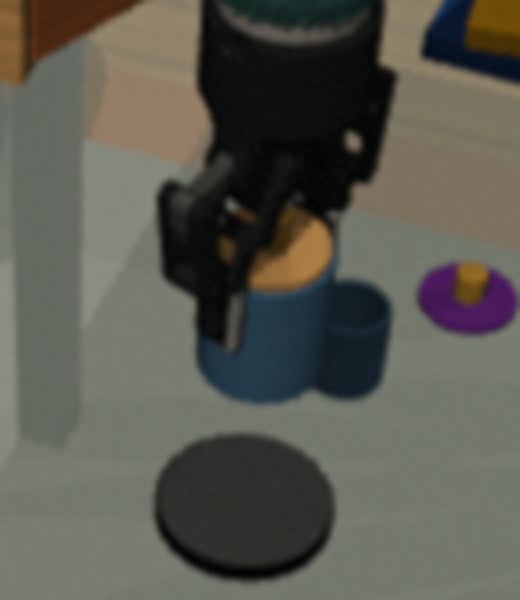

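The cup (crop 265,340) is held upright with the lid seated, clear of the coasters (245,505), which haven't moved. I'll hand it in.

```bash
python3 -c "from rig import *; print(sign_off())"
```

```text
the job is handed in; nothing more can be done
None
```

The oak lid is seated on the blue cup, and the arm is holding the cup by its wall, upright and still, about 10 cm above the coasters; the job is handed in (no verdict was returned).

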